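# Set the guarded preset counter of the weighing bench

## Robot

A 6-joint arm with a two-finger parallel gripper is mounted at the origin on the work surface. World frame = base frame: x ahead of the robot, y to its left, z up, the work surface at z = 0. Lengths are in m, angles in rad, forces in N, time in s.
With the tool pointing down it reaches from about 0.375 to 0.9 m from the base axis. Payload 3.1 kg.
Tool frame: the origin (TCP) lies at the very end of the fingers, on their centre line; the grasp point (between the pads) lies 19 mm behind it; z points along the fingers, y is the line along which they close (so a half turn about z gives the same grasp; the last joint's range is limited). The gripper opens to 85 mm and grips with 20 to 120 N. Pads are 22 mm wide; open, the fingers measure 114 mm over their backs; the gripper's body (76 mm by 85 mm) begins 54 mm behind the grasp point. The pads swing forward as they close: fully open they stand 13 mm farther back than shut.
Start: joints at [0.949, 0.527, 1.433, -0, 1.181, -0.178], TCP at [0.268, 0.564, 0.231] pointing down, gripper open.
Joint ranges: [-3.08, 3.08], [-0.75, 2.2], [0.22, 2.44], [-1.43, 4.57], [0, 2.65], [-2.85, 2.85]. Speed limits (rad/s): [2.79, 2.79, 3.14, 3.14, 3.14, 3.14].

## Interface

Orientations are given as a unit quaternion [x, y, z, w].
In Python, from station import manip gives the robot as it stands.
- The arm moves only by the shell command python3 -m handwheel 'ROWS' [FORCE]. ROWS is JSON, a list of rows, each a list of 7 numbers: the shift along the world's x, y, z in mm, then the turn, a rotation vector about the world's x, y, z in degrees, then the opening, from 0 (shut) to 1 (fully open). A call has exactly 10 rows; each row shifts and turns the commanded pose from where the row before left it; what a row does not reach is not made up. A row lasts 1/8 s, in which the tool goes at most 62.5 mm and 10.7 degrees, less where a joint would pass 70% of its speed; a pose out of reach is approached as far as the arm can. A call is refused whole if a number of a shift passes 62.5 or a number of a turn 10.7, either way. A call with a gripper value outside its range is refused whole. The fingers move at their own pace and stop on an object; FORCE is the grip in N (left out, the last holds). Time passes only in rows, so rows that do not move let the fingers close, or fill a call up. It gives the time, the measured TCP pose, the force, the opening and the grip force at its end, in the units of the state.
- manip.sense(): the state, without advancing time (a new reading comes with each control period).
- manip.snapshot(name): name is "scene" or "top" or "wrist"; returns the picture (480x640x3 uint8, red, green, blue); there is no depth.
- manip.get_calibration(name): a dict with "K" (3x3 intrinsics, pixels), "rvec" (rotation vector, rad) and "tvec" (3), from world to camera coordinates, as OpenCV has them. Camera axes: x right, y down, z forward; pixel columns grow to the right and rows downward; lengths in m; the calibration is good to about 2 mm. A picture is of the moment at which its call begins: read the wrist's pose just before it. get_calibration takes no time and is no camera call; for the wrist camera it gives the pose at the moment of the call.
- manip.sign_off(): hands the job in; it is judged then, once.
The state is a dict: "t": time; "q": joint angles; "qd": joint speeds; "tau": joint torques, N m; "tcp_pos": TCP position; "tool_rot": TCP orientation; "force": force on the tool from outside, world axes, zero at the start; "ft_torque": the same for the moment, N m; "finger_gap": opening from 0.0 (shut) to 1.0 (fully open); "gripper_force": force on a finger pad.
Only numpy, scipy, OpenCV 4.12 (cv2) and the standard library are available. Lean on these libraries where they do the work, as an engineer would, in place of code of your own. Each camera call takes 0.05 s, during which the arm holds its last target. There are 200 camera calls.

## Task

The next batch needs the bench's preset counter on 7. Swing its steel guard up and over until it stays open by itself, let go, roll the knurled wheel by its edge until the 7 stands in the middle of the window, then swing the guard back down so that it is fully shut over the wheel. Leave the bottle, the beaker and the weight where they stand.

Things in the scene. Friction and masses are not known exactly. Their poses are not given: they have to be found in the camera images.
- counter: The preset counter: a grey-painted case fixed to the bench, 146 mm long (its x, from -60 to +86), 170 mm wide (its y, from -52 to +118), top 92 mm above the bench. Origin on the bench directly under the wheel's middle. Its +x points roughly away from the robot (yawed up to 0.4 rad), z up. Its part from y = +64 to +118 is a window block, 8 mm higher (top at 100 mm).
- wheel_axis (a point): Middle of the knurled wheel, on its axle, 60 mm above the bench; axes as the counter's. The wheel is a black upright disc with flat sides, 24 mm wide (y -12 to +12), 57 mm in radius over its 36 ridges, which are 2 mm high; its axle runs along the counter's y. It turns stiffly (0.10 N m) and stays where it is left.
- wheel_crown (a point): Top of the wheel's edge, 57 mm above its axle, 25 mm proud of the case top; covered by the guard while that is shut. With the guard open the wheel is rolled here from above, by dragging the edge or pinching its flat sides, moving along the counter's x. Nothing rises above the case within 50 mm beside the wheel.
- wheel (a joint): Wheel angle in rad: 0 shows the digit 0 in the middle of the window, each further 0.628 the next digit (7 at 4.398); stops at 0 and at 5.655 (digit 9). It grows when the crown moves towards the counter's +x. At the start it reads between 2.3 and 3.6, often between two digits.
- window (a point): Middle of the window, on the window block 90 mm to the counter's +y side of the wheel, 102 mm above the bench: a dark frame 39 mm by 42 mm, opening 27 mm (x) by 30 mm (y), in which the white drum that turns with the wheel shows one black digit about 20 mm tall; the digit's top is towards the counter's +x.
- counter_hinge (a point): Middle of the guard's hinge line, 68 mm behind (+x of) the wheel's middle and 98 mm above the bench; the line runs along the counter's y; axes as the counter's.
- guard_bar (a point): Middle of the guard's handle bar: a round steel bar 12 mm thick and 84 mm long, parallel to the counter's y, carried on two side arms 76 mm apart; free between them, with 30 mm clear between bar and hood. With the guard shut it lies 160 mm before (-x of) the hinge line and 12 mm above it, in front of the case, 110 mm above the bench. Axes turn with the guard.
- guard (a joint): Guard angle in rad: 0 shut, 1.75 fully open against its stop (leaning back, bar on top). The guard is a steel hood 124 mm long from hinge to front, 44 mm wide, 32 mm high, about 0.25 kg. It balances at about 1.35: below that it falls shut by itself, above that it falls open and stays.
- wash_bottle: White closed bottle, 64 mm across, 150 mm tall, loose; origin at the centre of its underside. To be left alone.
- beaker: Open steel beaker, 90 mm across, 110 mm tall, loose; origin at the centre of its underside. To be left alone.
- weight: Steel test weight with a knob on top, 68 mm across, 94 mm tall, loose; origin at the centre of its underside. To be left alone.

How it is judged:
By the outcome, as a careful person would: the job done as asked, in the order asked, and still so for the second after the job is handed in, with the robot touching nothing.
It also fails if it takes over 72 s, if anything falls off the work surface, if the arm or the gripper's body presses on something with over 40 N, if the wrist force passes 120 N, or if a joint passes its speed limit or range.

## Working session

There is one attempt and no reset: what is moved stays moved. The work goes in short steps, Python scripts to look and compute and a shell command to move; the robot and the scene stay as the last step left them, time stands still between calls to the robot, and variables do not carry over. Pictures are saved under pics/ and viewed, at most 10 in all, crops included, and the job is handed in when it is done.

```bash
mkdir -p pics; ls
cat > h.py <<'E'
import numpy as np, cv2
from station import manip
def cam(n):
    c=manip.get_calibration(n); R=cv2.Rodrigues(np.array(c["rvec"],float))[0]
    return np.array(c["K"],float),R,np.array(c["tvec"],float).ravel()
def ray(n,u,v,z,c=None):
    K,R,t=c or cam(n); o=-R.T@t; d=R.T@np.linalg.solve(K,[u,v,1]); return o+d*(z-o[2])/d[2]
def proj(n,p,c=None):
    K,R,t=c or cam(n); q=K@(R@np.array(p)+t); return q[:2]/q[2]
def snap(n,f):
    im=manip.snapshot(n); cv2.imwrite("pics/"+f,im[:,:,::-1]); return im
E
python3 - <<'E'
from h import *
snap("top","top0.png"); snap("scene","scene0.png")
for n in("top","scene"):
    K,R,t=cam(n); print(n,K[0,0],-R.T@t,R[2])
s=manip.sense(); print(s["t"],s["tcp_pos"],s["tool_rot"],s["finger_gap"])
E
```

```text
pics
top 445.5256529948382 [0.41337352 0.07415507 1.02090411] [ 0.18452772 -0.00937761 -0.98278257]
scene 491.82191692990716 [1.13252525 0.49187504 0.89791104] [-0.51339256 -0.38990922 -0.76445986]
0.1 [0.26795039 0.5639332  0.23042832] [ 2.20095814e-01  9.75477753e-01 -9.11828831e-04 -3.93504592e-04] 1.0002983300241262
```

View pics/top0.png

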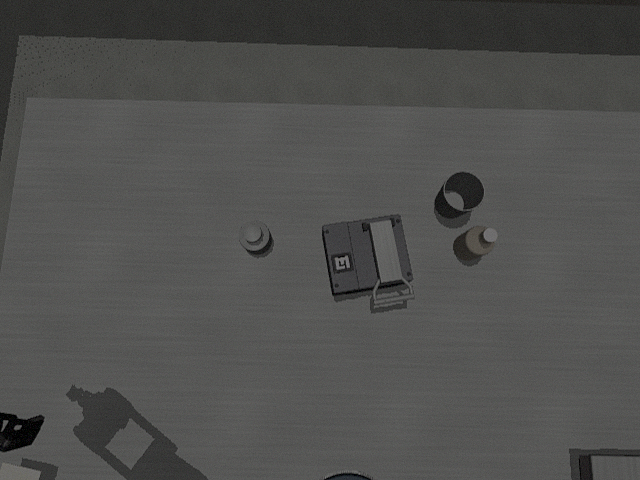

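View pics/scene0.png

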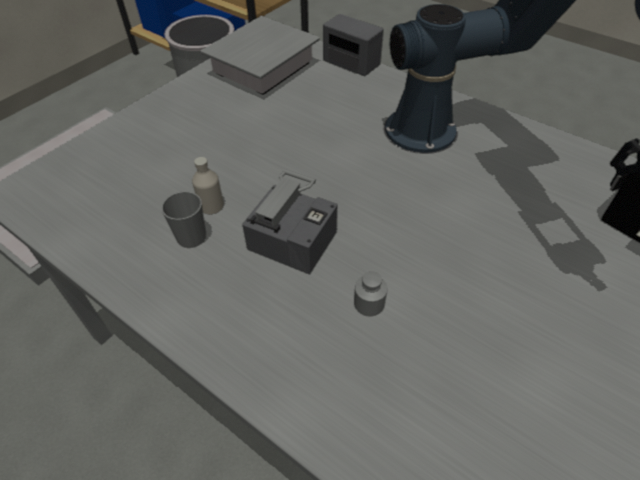

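The top view shows the counter at about (323–412, 215–300): window at (342,262), hood at (385,250), guard bar near (392,300). The weight is at (255,237), the beaker at (462,192) and the bottle at (480,240). I'll enlarge it for precise corners.

Run:
```python
from h import *
a=cv2.imread("pics/top0.png")[205:317,310:426]; b=cv2.imread("pics/scene0.png")[165:277,238:354]
f=lambda i:cv2.convertScaleAbs(cv2.resize(i,None,fx=5,fy=5,interpolation=cv2.INTER_CUBIC),alpha=1.9)
A=f(a)
for i in range(0,116,10): cv2.putText(A,str(310+i),(i*5,8),0,.3,(0,255,255)); cv2.line(A,(i*5,10),(i*5,14),(0,255,255))
for i in range(0,112,10): cv2.putText(A,str(205+i),(0,i*5+4),0,.3,(0,255,255))
cv2.imwrite("pics/crop0.png",A)
```

```text
(no output)
```

View pics/crop0.png

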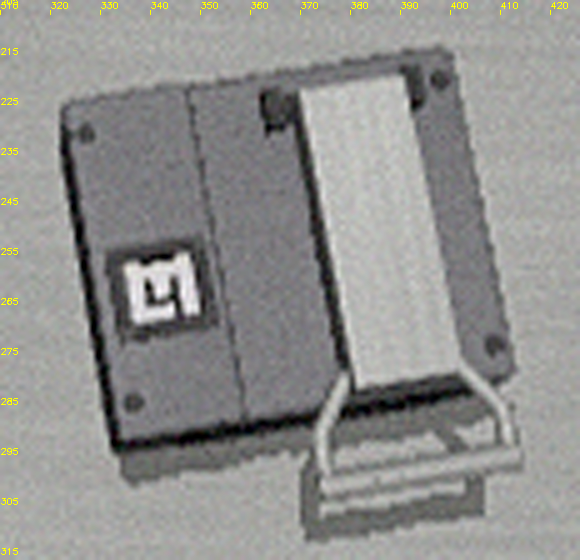

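Run:
```python
from h import *
from scipy.optimize import least_squares
c=cam("top")
P=[((71,105),(86,118,100)),((450,52),(86,-52,92)),((513,373),(-60,-52,92)),((120,432),(-60,118,100)),((162,288),(0,90,102)),((189,89),(86,64,100)),((243,413),(-60,64,100))]
W=np.array([ray("top",310+(u-2)/5,205+(v-2)/5,m[2]/1e3,c)[:2] for (u,v),m in P]); M=np.array([m[:2] for _,m in P])/1e3
def T(p,M): 
    C,S=np.cos(p[2]),np.sin(p[2]); return M@np.array([[C,S],[-S,C]])+p[:2]
r=least_squares(lambda p:(T(p,M)-W).ravel(),[.6,0,0]); print(r.x,(r.fun*1e3).round(1).reshape(-1,2).tolist())
p=r.x; 
for n,x,y,z in(("bar",-92,0,110),("crown",0,0,117),("hinge",68,0,98),("window",0,90,102)):
    w=T(p,np.array([[x,y]])/1e3)[0]; print(n,w,z,proj("top",[*w,z/1e3]),proj("scene",[*w,z/1e3]))
for n,u,v,z in(("bottle",488,236,.15),("beaker",463,191,.11),("weight",252,232,.094)): 
    w=ray("top",u,v,z); print(n,w, T([0,0,-p[2]],(w[:2]-p[:2])[None]))
```

```text
[ 0.55563995 -0.06471253  0.17252616] [[2.7, 3.4], [3.2, -1.5], [-3.0, -1.9], [-3.7, 1.1], [0.3, 0.3], [3.9, 0.1], [-3.3, -1.4]]
bar [ 0.46500576 -0.08050631] 110 [392.96694073 299.25106659] [298.89192943 175.98980841]
crown [ 0.55563995 -0.06471253] 117 [385.43521143 254.5096744 ] [279.15956937 198.19431046]
hinge [ 0.62263044 -0.05303886] 98 [378.37455824 224.59184608] [264.2235172  223.70054532]
window [0.54018951 0.02395135] 102 [341.8410637  262.05017206] [314.59423056 215.87741676]
bottle [ 0.59233399 -0.26563312  0.15      ] [[ 0.00165694 -0.20423709]]
beaker [ 0.69735224 -0.23249152  0.11      ] [[ 0.11080558 -0.18961616]]
weight [0.60147776 0.21474912 0.094     ] [[0.09313293 0.26744378]]
```

```bash
python3 -m handwheel '[[16,-54,0,0,0,-4.6,1],[16,-54,0,0,0,-4.6,1],[16,-54,0,0,0,-4.6,1],[16,-54,0,0,0,-4.6,1],[16,-54,0,0,0,-4.6,1],[16,-54,0,0,0,-4.6,1],[16,-54,0,0,0,-4.6,1],[16,-54,0,0,0,-4.6,0.33],[16,-54,0,0,0,-4.6,0.33],[16,-54,0,0,0,-4.6,0.33]]' 20
python3 -m handwheel '[[18,-50,0,0,0,-4.3,0.33],[18,-50,0,0,0,-4.4,0.33],[0,0,-10,0,0,0,0.33],[0,0,-10,0,0,0,0.33],[0,0,-10,0,0,0,0.33],[0,0,0,0,0,0,0.33],[0,0,0,0,0,0,0.33],[0,0,0,0,0,0,0.33],[0,0,0,0,0,0,0.33],[0,0,0,0,0,0,0.33]]'
python3 - <<'E'
from h import *
from scipy.spatial.transform import Rotation as Ro
c=cam("wrist"); snap("wrist","w1.png")
s=manip.sense(); print(s["t"],s["tcp_pos"],s["q"]); print(Ro.from_quat(s["tool_rot"]).as_matrix().round(3))
K,R,t=c; print(-R.T@t); print(proj("wrist",[.465,-.0805,.110],c), [proj("wrist",[.465-.0417*0.172*k,-.0805+.041*k,.110],c) for k in(-1,1)])
E
```

```text
t: 1.35
tcp_pos: [0.4285, 0.0227, 0.2313]
tool_rot: [0.585, 0.811, 0.0, -0.0]
force: [0.6, 0.2, -0.6]
finger_gap: 0.378
gripper_force: 0.0
t: 2.6
tcp_pos: [0.4644, -0.0756, 0.2015]
tool_rot: [0.644, 0.765, 0.0, 0.0]
force: [0.8, -0.5, -0.0]
finger_gap: 0.326
gripper_force: 0.0
2.65 [ 0.46441179 -0.07562053  0.20146508] [-3.99559734e-01  3.66228336e-01  1.84294767e+00 -8.19123471e-06
  9.32012497e-01 -5.71768088e-01]
[[-0.171  0.985  0.   ]
 [ 0.985  0.171 -0.   ]
 [-0.     0.    -1.   ]]
[0.44981336 0.00597398 0.34350467]
[318.79830596 251.40991383] [array([318.86585945, 311.00400432]), array([318.72321953, 185.17044951])]
```

View pics/w1.png

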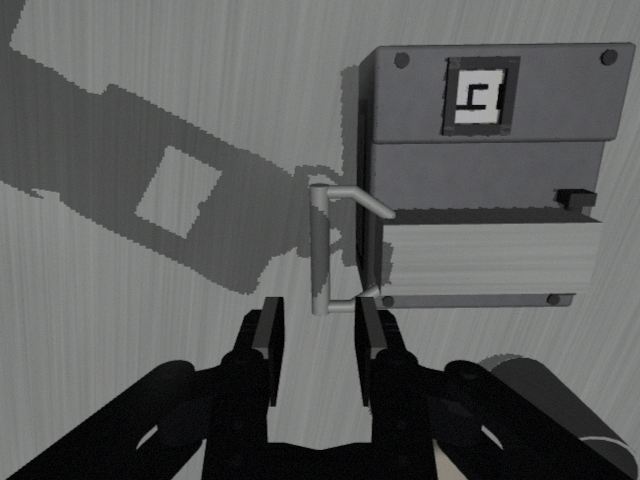

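The wrist picture shows the bar at (320, 185–312), and I predicted (319, 185–311), so the pose holds. Descend and grip.

```bash
python3 -m handwheel '[[1,-5,-15,0,0,0,0.33],[0,0,-20,0,0,0,0.33],[0,0,-20,0,0,0,0.33],[0,0,-20,0,0,0,0.33],[0,0,-15,0,0,0,0.33],[0,0,-12,0,0,0,0.33],[0,0,-2,0,0,0,0.33],[0,0,0,0,0,0,0],[0,0,0,0,0,0,0],[0,0,0,0,0,0,0]]' 20
python3 - <<'E'
import numpy as np
f=lambda t:np.array([-160*np.cos(t)+12*np.sin(t),160*np.sin(t)+12*np.cos(t)])
ts=np.linspace(0,1.72,21); d=np.diff([f(t) for t in ts],axis=0)
for a in d: print((a[0]*np.cos(.1725)).round(1),(a[0]*np.sin(.1725)).round(1),a[1].round(1))
E
```

```text
t: 3.9
tcp_pos: [0.4658, -0.0806, 0.0977]
tool_rot: [0.644, 0.765, 0.0, 0.001]
force: [0.6, 0.3, -1.5]
finger_gap: 0.129
gripper_force: 20.2
1.6 0.3 13.7
2.8 0.5 13.5
3.9 0.7 13.2
5.0 0.9 12.8
6.1 1.1 12.3
7.1 1.2 11.8
8.0 1.4 11.1
9.0 1.6 10.4
9.8 1.7 9.6
10.6 1.8 8.7
11.3 2.0 7.7
11.9 2.1 6.7
12.4 2.2 5.6
12.8 2.2 4.5
13.2 2.3 3.4
13.4 2.3 2.2
13.5 2.4 1.1
13.6 2.4 -0.1
13.5 2.4 -1.3
13.4 2.3 -2.5
```

```bash
python3 -m handwheel '[[1.6,0.3,13.7,0,0,0,0],[2.8,0.5,13.5,0,0,0,0],[3.9,0.7,13.2,0,0,0,0],[5,0.9,12.8,0,0,0,0],[6.1,1.1,12.3,0,0,0,0],[7.1,1.2,11.8,0,0,0,0],[8,1.4,11.1,0,0,0,0],[9,1.6,10.4,0,0,0,0],[9.8,1.7,9.6,0,0,0,0],[10.6,1.8,8.7,0,0,0,0]]' 30
```

```text
t: 5.15
tcp_pos: [0.5242, -0.0696, 0.2149]
tool_rot: [0.643, 0.766, -0.004, -0.004]
force: [-10.7, -3.9, 8.7]
finger_gap: 0.126
gripper_force: 29.4
```

```bash
python3 -m handwheel '[[0,0,0,0,0,0,0],[11.3,2,7.7,0,0,0,0],[11.9,2.1,6.7,0,0,0,0],[12.4,2.2,5.6,0,0,0,0],[12.8,2.2,4.5,0,0,0,0],[13.2,2.3,3.4,0,0,0,0],[0,0,0,0,0,0,0],[0,0,0,0,0,0,0],[0,0,0,0,0,0,0],[0,0,0,0,0,0,0]]'
```

```text
t: 6.4
tcp_pos: [0.5904, -0.0573, 0.2442]
tool_rot: [0.643, 0.765, 0.001, -0.0]
force: [-2.6, 4.3, 7.0]
finger_gap: 0.124
gripper_force: 31.8
```

```bash
python3 -m handwheel '[[13.4,2.3,2.2,0,0,0,0],[13.5,2.4,1.1,0,0,0,0],[13.6,2.4,-0.1,0,0,0,0],[13.5,2.4,-1.3,0,0,0,0],[11,1.9,-2.2,0,0,0,0],[0,0,0,0,0,0,0],[0,0,0,0,0,0,0.2],[0,0,0,0,0,0,0.35],[0,0,0,0,0,0,0.5],[0,0,0,0,0,0,0.5]]'
python3 - <<'E'
from h import *
snap("scene","s2.png")
E
python3 -m handwheel '[[0,0,10,0,0,0,0.5],[0,0,20,0,0,0,0.5],[0,0,20,0,0,0,0.5],[0,0,20,0,0,0,0.5],[0,0,20,0,0,0,0.5],[-40,-7,0,0,0,0,0.6],[-50,-9,0,0,0,0,0.6],[-50,-9,0,0,0,0,0.6],[0,0,0,0,0,0,0.6],[0,0,0,0,0,0,0.6]]'
python3 - <<'E'
from h import *
a=snap("top","t2.png")[190:330,290:450]; b=snap("scene","s3.png")[130:290,210:370]
f=lambda i:cv2.resize(i,(400,400),interpolation=cv2.INTER_CUBIC)
cv2.imwrite("pics/c2.png",cv2.convertScaleAbs(np.hstack([f(a),f(b)]),alpha=1.6))
snap("wrist","w2.png")
E
```

```text
t: 7.65
tcp_pos: [0.6558, -0.0475, 0.242]
tool_rot: [0.644, 0.765, -0.0, 0.0]
force: [-0.2, 0.7, 0.6]
finger_gap: 0.497
gripper_force: 0.0
t: 8.95
tcp_pos: [0.5168, -0.0725, 0.3332]
tool_rot: [0.644, 0.765, 0.001, 0.001]
force: [0.5, 0.1, -0.1]
finger_gap: 0.603
gripper_force: 0.0
```

View pics/c2.png

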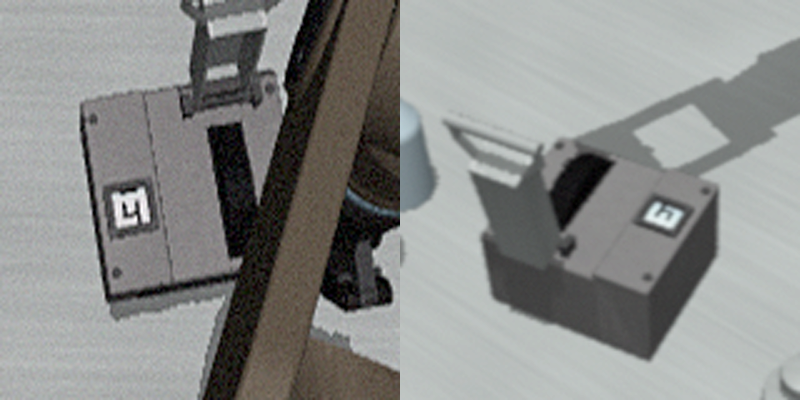

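The guard leans back open without support, and the black wheel is exposed. The digit is near (130,207) in the left crop. Now turn the tool for a pinch and look at the digit.

```bash
python3 -m handwheel '[[2,0.5,-5,0,0,10,0.55],[2,0.5,-5,0,0,10,0.55],[2,0.5,-10,0,0,10,0.55],[2,0.5,-10,0,0,10,0.55],[2,0.5,-10,0,0,10,0.55],[2,0.5,-10,0,0,10,0.55],[2,0.5,-10,0,0,10,0.55],[2,0.5,-10,0,0,10,0.55],[2,0.5,-10,0,0,10,0.55],[2,0,-10,0,0,0,0.55]]'
python3 -m handwheel '[[0,0,-20,1.7,-9.9,0,0.55],[0,0,-20,1.7,-9.8,0,0.55],[0,0,0,0,0,0,0.55],[0,0,0,0,0,0,0.55],[0,0,0,0,0,0,0.55],[0,0,0,0,0,0,0.55],[0,0,0,0,0,0,0.55],[0,0,0,0,0,0,0.55],[0,0,0,0,0,0,0.55],[0,0,0,0,0,0,0.55]]'
cat >> h.py <<'E'
PO=np.array([.55564,-.06471]); YW=.1725
def loc(x,y,z):
    C,S=np.cos(YW),np.sin(YW); return [PO[0]+C*x-S*y,PO[1]+S*x+C*y,z]
def window(cm="wrist",h=.020):  # rectified window, 16 px/mm*... digit upright: up=+x, left=+y
    c=cam(cm); im=manip.snapshot(cm); q=[(h,.09+h),(h,.09-h),(-h,.09-h),(-h,.09+h)]
    s=np.float32([proj(cm,loc(a,b,.102),c) for a,b in q]); N=int(h*2e4*.5)
    return im,cv2.warpPerspective(im,cv2.getPerspectiveTransform(s,np.float32([(0,0),(N,0),(N,N),(0,N)])),(N,N),flags=cv2.INTER_CUBIC),s
E
python3 - <<'E'
from h import *
from scipy.spatial.transform import Rotation as Ro
im,w,s=window(); print(s.round())
cv2.imwrite("pics/w3.png",np.hstack([cv2.resize(im,(533,400)),np.pad(cv2.resize(w,(260,260)),((0,140),(0,0),(0,0)))])[:,:,::-1])
s=manip.sense(); print(s["t"],s["tcp_pos"],s["q"].round(2) if hasattr(s["q"],"round") else s["q"]); print(Ro.from_quat(s["tool_rot"]).as_matrix().round(3))
E
```

```text
t: 10.35
tcp_pos: [0.5369, -0.0676, 0.2413]
tool_rot: [-0.085, 0.996, -0.0, 0.0]
force: [-0.2, 0.7, 0.2]
finger_gap: 0.554
gripper_force: 0.0
t: 11.6
tcp_pos: [0.5358, -0.0677, 0.202]
tool_rot: [-0.085, 0.981, 0.015, 0.173]
force: [-1.0, 0.2, 1.2]
finger_gap: 0.551
gripper_force: 0.0
[[483. 239.]
 [422. 239.]
 [433. 187.]
 [500. 186.]]
11.65 [ 0.53576598 -0.06765693  0.20199056] [-0.45  0.36  1.92  0.36  0.6  -2.46]
[[-0.926 -0.171  0.337]
 [-0.161  0.985  0.058]
 [-0.342 -0.    -0.94 ]]
```

View pics/w3.png

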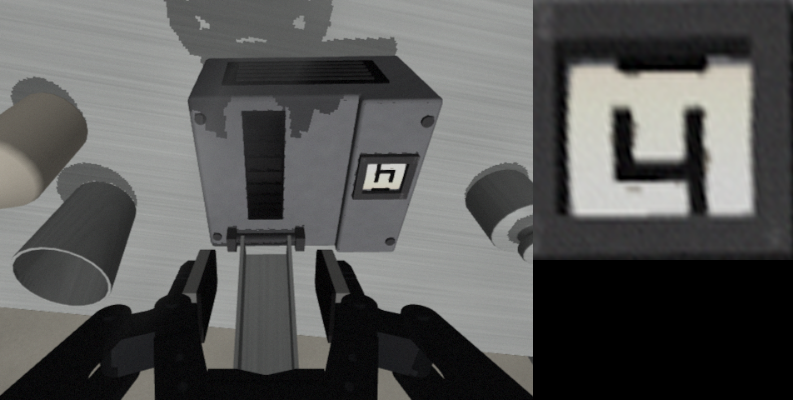

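The window shows a 4 sitting about 4.5 mm towards −x, with the bottom of the 3 above it. That puts the wheel at about 2.40 rad, so about 2.0 rad (114°) remains. Go down and pinch.

```bash
python3 -m handwheel '[[1.5,0,-15,0,0,0,0.55],[0,0,-20,0,0,0,0.55],[0,0,-20,0,0,0,0.55],[0,0,-20,0,0,0,0.55],[0,0,-15,0,0,0,0.55],[0,0,-8,0,0,0,0.55],[0,0,-4,0,0,0,0.55],[0,0,0,0,0,0,0],[0,0,0,0,0,0,0],[0,0,0,0,0,0,0]]' 25
```

```text
t: 12.9
tcp_pos: [0.538, -0.0686, 0.1006]
tool_rot: [-0.085, 0.981, 0.014, 0.174]
force: [-1.5, -4.7, 0.2]
finger_gap: 0.269
gripper_force: 27.7
```

Gripped at 0.27, which is about 23–24 mm, so it's on the wheel. First stroke.

```bash
python3 -m handwheel '[[3.5,0.6,1.5,0,0,0,0],[3.6,0.6,1.1,0,0,0,0],[3.7,0.6,0.8,0,0,0,0],[3.7,0.6,0.5,0,0,0,0],[3.8,0.7,0.2,0,0,0,0],[3.8,0.7,-0.2,0,0,0,0],[3.7,0.6,-0.5,0,0,0,0],[3.7,0.6,-0.8,0,0,0,0],[3.6,0.6,-1.1,0,0,0,0],[0,0,0,0,0,0,0]]'
python3 - <<'E'
from h import *
im,w,s=window(); cv2.imwrite("pics/win1.png",w[:,:,::-1])
im2,w2,_=window("top"); K=lambda a:cv2.resize(a,(390,390))
cv2.imwrite("pics/cc1.png",np.hstack([K(w),K(w2)])[:,:,::-1])
E
```

```text
t: 14.15
tcp_pos: [0.5714, -0.0624, 0.1032]
tool_rot: [-0.085, 0.981, 0.014, 0.174]
force: [-1.7, -2.1, 7.6]
finger_gap: 0.272
gripper_force: 30.1
```

View pics/cc1.png

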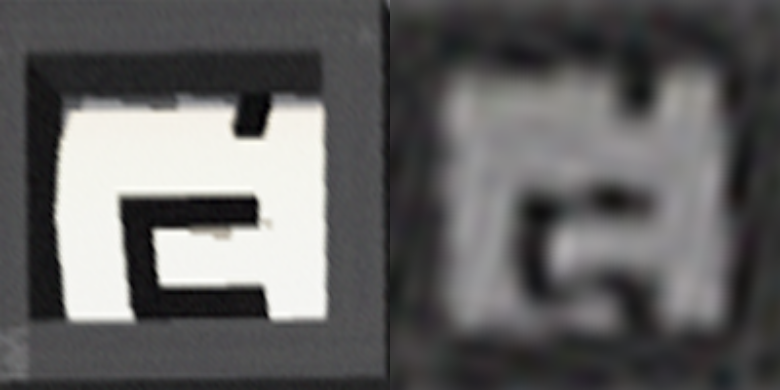

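The window now shows between 4 and 5, about 2.94 rad. That stroke gave 0.54 rad, leaving 1.46. Regrip and repeat.

```bash
python3 -m handwheel '[[0,0,0,0,0,0,0.55],[0,0,0,0,0,0,0.55],[-8.3,-1.4,0,0,0,0,0.55],[-8.3,-1.4,0,0,0,0,0.55],[-8.3,-1.4,0,0,0,0,0.55],[-8.2,-1.4,-2,0,0,0,0.55],[0,0,0,0,0,0,0],[0,0,0,0,0,0,0],[0,0,0,0,0,0,0],[0,0,0,0,0,0,0]]' 40
python3 -m handwheel '[[3.5,0.6,1.5,0,0,0,0],[3.6,0.6,1.1,0,0,0,0],[3.7,0.6,0.8,0,0,0,0],[3.7,0.6,0.5,0,0,0,0],[3.8,0.7,0.2,0,0,0,0],[3.8,0.7,-0.2,0,0,0,0],[3.7,0.6,-0.5,0,0,0,0],[3.7,0.6,-0.8,0,0,0,0],[3.6,0.6,-1.1,0,0,0,0],[0,0,0,0,0,0,0]]'
python3 -m handwheel '[[0,0,0,0,0,0,0.55],[0,0,0,0,0,0,0.55],[-8.3,-1.4,0,0,0,0,0.55],[-8.3,-1.4,0,0,0,0,0.55],[-8.3,-1.4,0,0,0,0,0.55],[-8.2,-1.4,-1.5,0,0,0,0.55],[0,0,0,0,0,0,0.55],[0,0,0,0,0,0,0],[0,0,0,0,0,0,0],[0,0,0,0,0,0,0]]' 40
python3 - <<'E'
from h import *
im,w,s=window(); K=lambda a:cv2.resize(a,(390,390))
im2,w2,_=window("top")
cv2.imwrite("pics/cc2.png",np.hstack([K(w),K(w2)])[:,:,::-1])
E
```

```text
t: 15.5
tcp_pos: [0.5373, -0.0688, 0.0999]
tool_rot: [-0.085, 0.981, 0.013, 0.173]
force: [-3.5, -4.1, 3.9]
finger_gap: 0.264
gripper_force: 39.2
t: 16.75
tcp_pos: [0.5713, -0.0625, 0.1028]
tool_rot: [-0.085, 0.981, 0.014, 0.174]
force: [-3.7, -0.5, 10.9]
finger_gap: 0.267
gripper_force: 42.7
t: 18.0
tcp_pos: [0.538, -0.0686, 0.1]
tool_rot: [-0.085, 0.981, 0.013, 0.174]
force: [-3.8, -4.1, 4.0]
finger_gap: 0.27
gripper_force: 39.4
```

View pics/cc2.png

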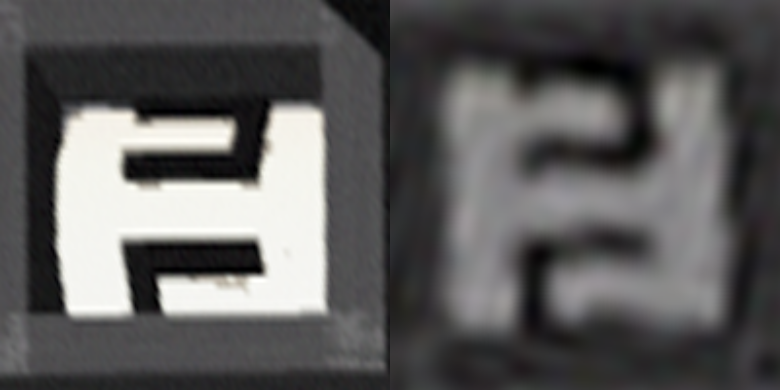

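Now midway between 5 and 6, about 3.44 rad, so about 0.96 remains. One more full stroke, then a measured partial one.

```bash
python3 -m handwheel '[[3.5,0.6,1.5,0,0,0,0],[3.6,0.6,1.1,0,0,0,0],[3.7,0.6,0.8,0,0,0,0],[3.7,0.6,0.5,0,0,0,0],[3.8,0.7,0.2,0,0,0,0],[3.8,0.7,-0.2,0,0,0,0],[3.7,0.6,-0.5,0,0,0,0],[3.7,0.6,-0.8,0,0,0,0],[3.6,0.6,-1.1,0,0,0,0],[0,0,0,0,0,0,0]]'
python3 -m handwheel '[[0,0,0,0,0,0,0.55],[0,0,0,0,0,0,0.55],[-8.3,-1.4,0,0,0,0,0.55],[-8.3,-1.4,0,0,0,0,0.55],[-8.3,-1.4,0,0,0,0,0.55],[-8.2,-1.4,-1.5,0,0,0,0.55],[0,0,0,0,0,0,0.55],[0,0,0,0,0,0,0],[0,0,0,0,0,0,0],[0,0,0,0,0,0,0]]' 40
cat >> h.py <<'E'
def profile(cm="top"):   # ascii picture of the window: rows 1 mm, +x up
    w=cv2.cvtColor(window(cm)[1],cv2.COLOR_RGB2GRAY); w=cv2.resize(w,(40,40),interpolation=cv2.INTER_AREA).astype(int)
    t=(np.percentile(w,5)+np.percentile(w,95))/2
    for i,r in enumerate(w): print("%3d"%(20-i),"".join("#" if v<t else "." for v in r))
E
python3 - <<'E'
from h import *
profile(); profile("wrist")
E
```

```text
t: 19.35
tcp_pos: [0.5714, -0.0624, 0.1026]
tool_rot: [-0.086, 0.981, 0.014, 0.174]
force: [-3.6, -3.6, 11.3]
finger_gap: 0.268
gripper_force: 43.0
t: 20.6
tcp_pos: [0.5379, -0.0686, 0.1]
tool_rot: [-0.085, 0.981, 0.013, 0.174]
force: [-3.5, -4.7, 4.3]
finger_gap: 0.268
gripper_force: 39.5
 20 ########################################
 19 ########################################
 18 ########################################
 17 ########################################
 16 ########################################
 15 ########################################
 14 ########################################
 13 ########.#########...########....#######
 12 ######......#####.................######
 11 ######......#####.................######
 10 #####.......#####...####..........######
  9 #####.......#####..#######........######
  8 #####.......###############.......######
  7 #####........#########.#####......######
  6 ######.......#######....####......######
  5 ######.......####.......####......######
  4 ######.......###........####......######
  3 ######.......####.......####......######
[... 2090 characters left out ...]
..................#######
 -5 ######............................######
 -6 ######............................######
 -7 ######............................######
 -8 ######............................######
 -9 ######............................######
-10 #######...........................######
-11 #######.......#############.......######
-12 #######......################...########
-13 ########################################
-14 ########################################
-15 ########################################
-16 ########################################
-17 ########################################
-18 ########################################
-19 ########################################
```

Reading about 3.96 rad (the 7's top edge at −8.5 mm, needs +10). I need about 0.44 more, which is a stroke of about 28 mm.

```bash
python3 -m handwheel '[[3.5,0.6,1.5,0,0,0,0],[3.6,0.6,1.1,0,0,0,0],[3.7,0.6,0.8,0,0,0,0],[3.7,0.6,0.5,0,0,0,0],[3.8,0.7,0.2,0,0,0,0],[3.8,0.7,-0.2,0,0,0,0],[3.7,0.6,-0.5,0,0,0,0],[2.0,0.3,-0.4,0,0,0,0],[0,0,0,0,0,0,0],[0,0,0,0,0,0,0]]'
python3 - <<'E'
from h import *
profile(); snap("wrist","w5.png")
E
```

```text
t: 21.95
tcp_pos: [0.5655, -0.0635, 0.1036]
tool_rot: [-0.085, 0.981, 0.014, 0.174]
force: [-4.1, -4.1, 11.2]
finger_gap: 0.259
gripper_force: 41.8
 20 ########################################
 19 ########################################
 18 ########################################
 17 ########################################
 16 ########################################
 15 ########################################
 14 ########################################
 13 ########.########........####....#######
 12 ######............................######
 11 ######............................######
 10 #####.............................######
  9 #####.........####...#####........######
  8 #####........##############.......######
  7 ######.......###############......######
  6 ######.......#########..####......######
  5 ######..................####......######
  4 ######..................####......######
  3 ######..................####......######
  2 ######..................###.......######
  1 ######..................###.......######
  0 ######..................###.......######
 -1 ######..................###.......######
 -2 ######..................###.......######
 -3 ######..................###........#####
 -4 ######..................###........#####
 -5 ######..................###........#####
 -6 ######..................###........#####
 -7 ######..................####......######
 -8 ######..................###.......######
 -9 #####....................##.......######
-10 #####.............................######
-11 ######............................######
-12 ######............................######
-13 #######...........####........##.#######
-14 ########################################
-15 ########################################
-16 ########################################
-17 ########################################
-18 ########################################
-19 ########################################
```

The 7 is centred (spans +9.5 to −9.8 mm). Release, rise and turn back for the guard.

```bash
python3 -m handwheel '[[0,0,0,0,0,0,0.55],[0,0,0,0,0,0,0.55],[0,0,0,0,0,0,0.55],[0,0,10,0,0,0,0.55],[0,0,25,0,0,0,0.55],[0,0,35,0,0,0,0.55],[0,0,35,0,0,0,0.55],[0,0,35,0,0,0,0.55],[0,0,35,0,0,0,0.55],[0,0,30,0,0,0,0.55]]'
python3 -m handwheel '[[0,0,0,-1.7,9.9,0,0.55],[0,0,0,-1.7,9.8,0,0.55],[0,0,0,0,0,-10,0.55],[0,0,0,0,0,-10,0.55],[0,0,0,0,0,-10,0.55],[0,0,0,0,0,-10,0.55],[0,0,0,0,0,-10,0.55],[0,0,0,0,0,-10,0.55],[0,0,0,0,0,-10,0.55],[0,0,0,0,0,-10,0.55]]'
python3 -m handwheel '[[0,0,0,0,0,-10,0.55],[10,2,0,0,0,0,0.55],[10,2,0,0,0,0,0.55],[10,2,0,0,0,0,0.55],[0,0,0,0,0,0,0.55],[0,0,0,0,0,0,0.55],[0,0,0,0,0,0,0.55],[0,0,0,0,0,0,0.55],[0,0,0,0,0,0,0.55],[0,0,0,0,0,0,0.55]]'
python3 - <<'E'
from h import *
from scipy.spatial.transform import Rotation as Ro
profile(); c=cam("wrist"); snap("wrist","w6.png"); im=snap("top","t6.png")
s=manip.sense(); print(s["t"],s["tcp_pos"],s["q"]); print(Ro.from_quat(s["tool_rot"]).as_matrix().round(3))
for k in(-.042,0,.042): p=loc(.108,k,.253); print(p,proj("wrist",p,c),proj("top",p))
E
```

```text
t: 23.3
tcp_pos: [0.5649, -0.063, 0.3096]
tool_rot: [-0.085, 0.981, 0.014, 0.173]
force: [0.9, -0.0, -0.5]
finger_gap: 0.549
gripper_force: 0.0
t: 24.55
tcp_pos: [0.5647, -0.063, 0.308]
tool_rot: [0.577, 0.817, -0.0, 0.0]
force: [-0.2, 0.2, 0.9]
finger_gap: 0.548
gripper_force: 0.0
t: 25.8
tcp_pos: [0.595, -0.057, 0.3076]
tool_rot: [0.644, 0.765, -0.0, 0.0]
force: [0.0, 0.2, 0.4]
finger_gap: 0.55
gripper_force: 0.0
 20 ########################################
 19 ########################################
 18 ########################################
 17 ########################################
 16 ########################################
 15 ########################################
 14 ########################################
 13 #################...##...####....#######
 12 ######...........................#######
 11 ######............................######
 10 #####.............................######
  9 #####..........###...#####........######
  8 #####........##############.......######
  7 #####........###############......######
  6 ######........########..####......######
  5 ##
[... 1024 characters left out ...]
####
-18 ########################################
-19 ########################################
25.95 [ 0.59510689 -0.05697185  0.30752502] [-2.82190832e-01  4.14142075e-01  1.40894887e+00 -1.64262704e-05
  1.31849411e+00 -4.54412556e-01]
[[-0.171  0.985  0.   ]
 [ 0.985  0.171 -0.   ]
 [-0.    -0.    -1.   ]]
[np.float64(0.6692462657532507), np.float64(-0.0875489225140281), 0.253] [439.64297714 337.39400539] [409.13666779 181.00324383]
[np.float64(0.6620371430048815), np.float64(-0.04617225578990755), 0.253] [447.13624436 268.65013734] [386.25736835 184.32110319]
[np.float64(0.6548280202565122), np.float64(-0.004795589065787004), 0.253] [455.6256329  190.76776795] [363.27978265 187.65321561]
```

View pics/w6.png

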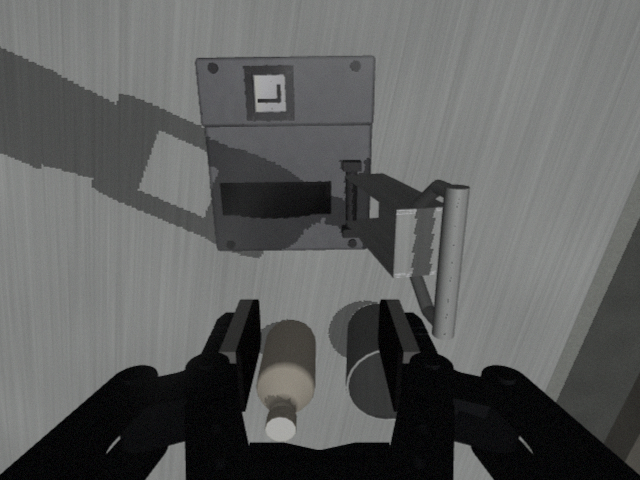

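The wheel still reads a centred 7. The bar runs from (457,186) to (443,338), within 2 mm of my prediction. Grip it and swing back.

```bash
python3 -m handwheel '[[20,3,0,0,0,0,0.5],[24,4,0,0,0,0,0.5],[24,4,0,0,0,0,0.5],[0,0,-20,0,0,0,0.5],[0,0,-20,0,0,0,0.5],[0,0,-20,0,0,0,0.5],[0,0,-7,0,0,0,0.5],[0,0,0,0,0,0,0],[0,0,0,0,0,0,0],[0,0,0,0,0,0,0]]' 30
python3 - <<'E'
import numpy as np
f=lambda t:np.array([-160*np.cos(t)+12*np.sin(t),160*np.sin(t)+12*np.cos(t)])
ts=np.linspace(1.75,0,21); d=np.diff([f(t) for t in ts],axis=0)
for a in d: print((a[0]*np.cos(.1725)).round(1),(a[0]*np.sin(.1725)).round(1),a[1].round(1))
E
```

```text
t: 27.2
tcp_pos: [0.6632, -0.0462, 0.2415]
tool_rot: [0.644, 0.765, -0.0, 0.0]
force: [-0.9, -0.4, 1.5]
finger_gap: 0.123
gripper_force: 29.5
-13.5 -2.4 2.9
-13.7 -2.4 1.7
-13.8 -2.4 0.5
-13.8 -2.4 -0.7
-13.7 -2.4 -2.0
-13.5 -2.3 -3.2
-13.1 -2.3 -4.3
-12.7 -2.2 -5.5
-12.2 -2.1 -6.6
-11.6 -2.0 -7.7
-10.9 -1.9 -8.7
-10.1 -1.8 -9.6
-9.2 -1.6 -10.4
-8.3 -1.4 -11.2
-7.3 -1.3 -11.9
-6.2 -1.1 -12.5
-5.1 -0.9 -13.0
-4.0 -0.7 -13.4
-2.8 -0.5 -13.7
-1.6 -0.3 -13.9
```

```bash
python3 -m handwheel '[[-13.5,-2.4,2.9,0,0,0,0],[-13.7,-2.4,1.7,0,0,0,0],[-13.8,-2.4,0.5,0,0,0,0],[-13.8,-2.4,-0.7,0,0,0,0],[-13.7,-2.4,-2,0,0,0,0],[-13.5,-2.3,-3.2,0,0,0,0],[-13.1,-2.3,-4.3,0,0,0,0],[-12.7,-2.2,-5.5,0,0,0,0],[-12.2,-2.1,-6.6,0,0,0,0],[-11.6,-2,-7.7,0,0,0,0]]'
python3 -m handwheel '[[-10.9,-1.9,-8.7,0,0,0,0],[-10.1,-1.8,-9.6,0,0,0,0],[-9.2,-1.6,-10.4,0,0,0,0],[-8.3,-1.4,-11.2,0,0,0,0],[-7.3,-1.3,-11.9,0,0,0,0],[-6.2,-1.1,-12.5,0,0,0,0],[-5.1,-0.9,-13,0,0,0,0],[-4,-0.7,-13.4,0,0,0,0],[0,0,0,0,0,0,0],[0,0,0,0,0,0,0]]'
```

```text
t: 28.45
tcp_pos: [0.5306, -0.0701, 0.215]
tool_rot: [0.644, 0.765, -0.001, 0.001]
force: [3.3, -5.9, 0.5]
finger_gap: 0.127
gripper_force: 31.2
t: 29.7
tcp_pos: [0.4698, -0.0802, 0.1242]
tool_rot: [0.644, 0.765, -0.0, -0.0]
force: [2.2, -5.3, -1.4]
finger_gap: 0.127
gripper_force: 30.2
```

```bash
python3 -m handwheel '[[-1.4,-0.2,-7,0,0,0,0],[-1.4,-0.3,-7,0,0,0,0],[-1,-0.2,-7,0,0,0,0],[-0.6,-0.1,-6,0,0,0,0],[0,0,-1,0,0,0,0],[0,0,0,0,0,0,0],[0,0,0,0,0,0,0],[0,0,0,0,0,0,0],[0,0,0,0,0,0,0],[0,0,0,0,0,0,0]]'
```

```text
t: 30.95
tcp_pos: [0.4658, -0.0806, 0.0976]
tool_rot: [0.643, 0.765, -0.0, 0.0]
force: [-0.0, -4.8, 9.8]
finger_gap: 0.123
gripper_force: 31.6
```

```bash
python3 -m handwheel '[[0,0,0,0,0,0,0.2],[0,0,0,0,0,0,0.33],[0,0,0,0,0,0,0.33],[0,0,10,0,0,0,0.33],[0,0,20,0,0,0,0.33],[0,0,30,0,0,0,0.33],[0,0,30,0,0,0,0.33],[0,0,30,0,0,0,0.33],[0,0,0,0,0,0,0.33],[0,0,0,0,0,0,0.33]]'
python3 - <<'E'
from h import *
profile("wrist"); c=cam("wrist"); w=snap("wrist","w7.png"); s=snap("scene","s7.png")
st=manip.sense();print(st["t"],st["tcp_pos"])
for k in(-.042,0,.042): print(proj("wrist",loc(-.092,k,.110),c))
p=lambda a:cv2.resize(a,(400,400))
cv2.imwrite("pics/fin.png",np.hstack([cv2.resize(w,(400,300)),cv2.resize(s[110:335,150:450],(400,300))])[:,:,::-1])
E
```

```text
t: 32.2
tcp_pos: [0.4654, -0.08, 0.2167]
tool_rot: [0.644, 0.765, -0.0, -0.0]
force: [-0.3, 0.0, 0.1]
finger_gap: 0.329
gripper_force: 0.0
 20 ########################################
 19 ########################################
 18 ########################################
 17 ########################################
 16 ########################################
 15 ########################################
 14 ########################################
 13 ########################################
 12 ########################################
 11 ######...........................#######
 10 #####............................#######
  9 #####............................#######
  8 #####........#############.......#######
  7 #####.......##############.......#######
  6 #####.......##############.......#######
  5 #####..................###.......#######
  4 #####..................###.......#######
  3 #####..................###........######
  2 #####..................###........######
  1 #####..................###.......#######
  0 #####..................###.......#######
 -1 #####.......
[... 266 characters left out ...]
...............###........######
 -8 #####..................###........######
 -9 #####..................###........######
-10 #####..................###........######
-11 #####....................#........######
-12 #####.............................######
-13 #####............................#######
-14 ########################################
-15 ########################################
-16 ########################################
-17 ########################################
-18 ########################################
-19 ########################################
32.35 [ 0.46518569 -0.08001014  0.21587699]
[319.19162746 295.45752027]
[319.18140595 237.37519858]
[319.17009687 173.11297121]
```

View pics/fin.png

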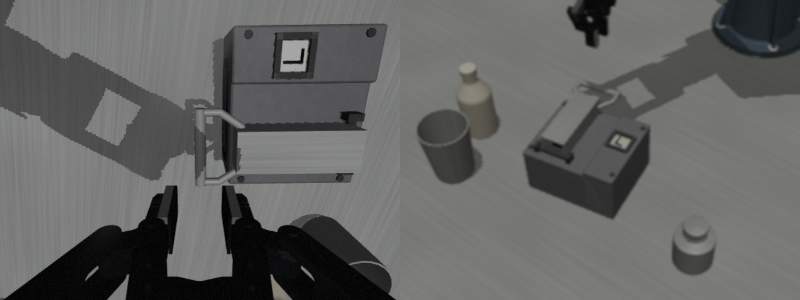

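The guard is shut: its bar is at (200,147) in the left half, at its start pose. The 7 is centred, the bottle, beaker and weight are standing in place, and the gripper is clear.

```bash
python3 -c "
from station import manip
print(manip.sign_off())"
```

```text
the job is handed in; nothing more can be done
None
```

The counter is on 7, centred in the window; the guard is fully shut over the wheel, the bottle, beaker and weight were not touched, and I handed the job in at about 32 s with the gripper clear.

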